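Set the meat slicer to 10 mm

ROBOT

A 6-joint arm with a two-finger parallel gripper is mounted at the origin on the work surface. World frame = base frame: x ahead of the robot, y to its left, z up, the work surface at z = 0. Lengths are in m, angles in rad, forces in N, time in s.
With the tool pointing down it reaches from about 0.375 to 0.9 m from the base axis. Payload 3.1 kg.
Tool frame: the origin (TCP) lies between the finger pads; the fingertips stand 22 mm ahead of it and the grasp point (between the pads) lies 3 mm ahead of it; z points along the fingers, y is the line along which they close (so a half turn about z gives the same grasp; the last joint's range is limited). The gripper opens to 87 mm and grips with 3 to 60 N. Pads are 19 mm wide; open, the fingers measure 117 mm over their backs; the gripper's body (75 mm by 190 mm) begins 51 mm behind the grasp point.
Start: joints at [-1.431, 0.527, 1.433, -0, 1.181, -0.178], TCP at [0.196, -0.593, 0.245] pointing down, gripper open.
Joint ranges: [-3.08, 3.08], [-0.75, 2.2], [0.22, 2.44], [-1.43, 4.57], [0, 2.65], [-2.85, 2.85]. Speed limits (rad/s): [2.79, 2.79, 3.14, 3.14, 3.14, 3.14].

INTERFACE

Orientations are given as a unit quaternion [x, y, z, w].
In Python, from rig import robot gives the robot as it stands.
- The arm moves only by the tool move_arm, never from a script. Its argument "series" is text: rows parted by semicolons, each of 6 numbers parted by spaces: the shift along the tool's x, y, z in mm, then the turn, a rotation vector about the tool's x, y, z in degrees. In form: dx dy dz ax ay az; .... A call has 1 to 8 rows; each row is the pose to reach, as a shift and turn from the pose commanded when the call began, along the tool's axes at that moment; what a row does not reach only later rows make up. A row lasts 1/12 s, in which the tool goes at most 41.7 mm and 7.16 degrees, less where a joint would pass 70% of its speed; a pose out of reach is approached as far as the arm can. A call with a gripper value outside its range is refused whole. "jaw" is the opening, from 0 (shut) to 1 (fully open), set as the call begins (left out, the last holds). The fingers move at their own pace and stop on an object; "newtons" is the grip in N (left out, the last holds). Time passes only in rows, so rows that repeat a pose let the fingers close. It gives the time, the measured TCP pose, the force, the opening and the grip force at its end, in the units of the state.
- robot.get_obs(): the state, without advancing time (a new reading comes with each control period).
- robot.camera(name): name is "scene" or "top" or "wrist"; returns a dict with "img" (384x512x3 uint8, red, green, blue), "mtx" (3x3 intrinsics, pixels), "world_to_cam" (4x4, takes a point from world to camera coordinates). Camera axes: x right, y down, z forward; pixel columns grow to the right and rows downward; lengths in m; the calibration is good to about 2 mm. A picture is of the moment at which its call begins. There is no depth.
- robot.hand_in(): hands the job in; it is judged then, once.
Trained networks look in a picture, given as the dict that the camera call returned (one of the last four; its "shot" number tells which), for a name from the list of things; names that differ only in an ending like _2 or _b are one class to them, and where a whole thing is asked for, a point or a joint stands for the part that bears it (a point fixed in the world has none). Each returns a list of dicts, best first, with "p" (0 to 1); they miss things now and then, are a little off and sometimes report something else, mostly with a low value. They report only what shows in the picture. A call takes as long as a camera call.
- robot.search_frame(picture, thing): "xyz" ([x, y, z] in m, in world coordinates, good to about 4 mm: the middle of the surface that is visible of it).
- robot.tip_of(picture, thing): "xyz" ([x, y, z] in m, in world coordinates, good to about 4 mm: a listed point, or the origin of a listed thing).
The state is a dict: "time": time; "q": joint angles; "joint_velocities": joint speeds; "joint_torque": joint torques, N m; "position": TCP position; "tool_rot": TCP orientation; "ft_force": force on the tool from outside, world axes, zero at the start; "moment": the same for the moment, N m; "grip_width": finger opening in m; "grip_force": force on a finger pad.
Only numpy, scipy, OpenCV 4.12 (cv2) and the standard library are available. Lean on these libraries where they do the work, as an engineer would, in place of code of your own. Each camera call takes 0.05 s, during which the arm holds its last target. There are 200 camera calls.

TASK

Set the meat slicer up for 10 mm slabs of ham: turn its thickness dial clockwise until the pointer stands on the 10 mm mark, the third of the four long marks counted clockwise from zero. The dial is held by a spring brake, so keep it pressed in while you turn, and let it come right out again when it stands on the mark. Leave the things around the slicer where they are.

Things in the scene. Friction and masses are not known exactly. Their poses are not given: they have to be found in the camera images.
- slicer: Meat slicer of bare aluminium, base 415 x 340 mm, 340 mm high, fixed on the bench. Origin: centre of the underside, 240 mm behind its front edge; x to its back, y to the operator's left, z up. Its front is a flat control panel sloping 25 degrees from horizontal, from 45 mm above the bench at the front edge to 106 mm at the rear edge (x -110 mm): the thickness dial on its left half, two small keys on its right half.
- gauge_edge (a point): Top front corner of the gauge plate, the thin upright aluminium plate that leans to the left behind the panel, to the right of the dial. It follows the dial and draws back 1 mm per mark. Blade, motor and carriage stand behind and to the right of it; on the panel itself only the dial and the keys (10 mm high) stand proud.
- dial_axis (a point): Point on the panel's surface on the axis of the dial; it does not turn. z: out of the panel along the dial's axis (25 degrees from vertical, towards the operator); x: straight up the slope; y: to the operator's left.
- mark_0 (a point): Middle of the 0 mm mark, 53.5 mm from the axis, 150 degrees left of straight up the slope. The scale is a white disc, 126 mm across, with 16 black radial marks for 0 to 15 mm, 20 degrees apart, running clockwise as seen from outside the panel. Marks 0, 5, 10 and 15 are long (46 to 61 mm from the axis), the others short (49 to 57 mm).
- mark_10 (a point): Middle of the 10 mm mark, on the panel's surface, 53.5 mm from the axis, 50 degrees clockwise of straight up the slope.
- dial_centre (a point): Point on the dial's axis at the level of the skirt's upper face, 14 mm out from the panel while the dial is out. The black dial has a flat round skirt 82 mm across and 8 mm thick (6 mm clear of the panel) with a wing across its middle. This frame turns with the dial: x along the wing to the pointer end, z out of the panel.
- wing_top (a point): Middle of the top of the dial's wing, an upright bar 66 mm long, 14 mm wide, 24 mm high standing across the middle of the skirt; 38 mm out from the panel while the dial is out. A white line on the wing's top and on the skirt marks the pointer end. Same axes as dial_centre.
- pointer_tip (a point): Outer end of the pointer on the dial, 43 mm from the axis, at the level of the skirt's upper face; turns with the dial.
- dial (a joint): Angle of the dial, rad: 0 with the pointer on mark 0, growing clockwise as seen from outside the panel, 0.349 per mark, 5.236 at mark 15; the 10 mm mark is 3.491. Friction when pressed in about 0.06 N m. It stays where it is left.
- dial_press (a joint): How far the dial is pressed in along its axis, m: 0 out (a spring holds it out with 12 N against a friction brake that resists turning with about 0.5 N m), 0.004 at the inner stop (18 N). Pressed in by 0.5 mm or more, anywhere on skirt or wing, it is free to turn; let go, it comes out by itself and stays at its angle.
- knife: Chef's knife, 300 mm, lying on the blue cutting board; a bystander. Origin underneath.
- ham_pack_a: Flat ham pack 130 x 85 x 25 mm on the blue cutting board; a bystander. Origin: centre of the underside.
- ham_pack_b: Flat ham pack 130 x 85 x 25 mm on the bench left of the slicer; a bystander. Origin: centre of the underside.
- tub: White closed tub, 84 mm diameter, 85 mm high, on the bench right of the panel; a bystander. Origin: centre of the underside.
- bowl: Orange plastic bowl, 150 mm diameter, 60 mm high, on the bench right of the slicer, beyond the tub; a bystander. Origin: centre of the underside.
- hone: Sharpening steel, 270 mm long, 36 mm at its guard, lying on the bench across the front of the slicer, close before the panel's front edge; a bystander. Origin underneath.

How it is judged:
On the way, in this order (a step that is already met when the one before it is completed fails the run):
1. the dial is pressed in, off its brake (value of joint dial_press above 0.001 m), for 0.1 s.
2. the dial comes up to the 10 mm mark while it is pressed in (value of joint dial_press above 0.0005 m and value of joint dial above 3.3 rad), for 0.05 s.
At the end, for the whole second after the job is handed in: The dial stands at 3.491 rad, the 10 mm mark, within 0.09 rad (about a quarter of a mark), fully out on its brake (pressed in by less than 0.6 mm) and at rest (value of joint dial between 3.401 and 3.581 rad and value of joint dial_press below 0.0006 m and velocity of joint dial between -0.05 and 0.05 rad/s); the robot touches nothing.
It fails at once if a thing around the slicer is shifted by more than 20 mm (distance of any of knife, ham_pack_a, ham_pack_b, tub, bowl, hone from where it was at the start of the episode above 0.02 m).
It also fails if it takes over 58 s, if anything falls off the work surface, if the arm or the gripper's body presses on something with over 40 N, if the wrist force passes 120 N, or if a joint passes its speed limit or range.

## Working session

There is one attempt and no reset: what is moved stays moved. The work goes in short steps, Python scripts to look and compute and a tool call to move; the robot and the scene stay as the last step left them, time stands still between calls to the robot, and variables do not carry over. Pictures are saved under pics/ and viewed, at most 10 in all, crops included, and the job is handed in when it is done.

Besides the shell and the picture viewer there is one more tool, called as name(argument=value, ...) on one line, values as JSON. move_arm: Moves the arm, as the interface text tells. Its arguments: {"type":"object","properties":{"series":{"type":"string"},"jaw":{"type":"number"},"newtons":{"type":"number"}},"required":["series"]}

```bash
mkdir -p pics; cat > h.py <<'E'
import numpy as np,cv2
from rig import robot
from scipy.spatial.transform import Rotation as R
def save(p,n): cv2.imwrite('pics/'+n+'.png',cv2.cvtColor(p['img'],cv2.COLOR_RGB2BGR))
def proj(p,X):
    c=p['world_to_cam']@np.r_[X,1]; u=p['mtx']@c[:3]; return (u[:2]/u[2]).round(1)
E
python3 - <<'E'
from h import *
o=robot.get_obs(); print(o['time'],np.round(o['position'],4),np.round(o['tool_rot'],4))
ims=[]
for n in ['scene','top']:
    p=robot.camera(n); ims.append(p['img'])
    for t in ['slicer','dial_axis','mark_0','mark_10','dial_centre','wing_top','pointer_tip','gauge_edge']:
        r=robot.tip_of(p,t); print(n,t,[(np.round(a['xyz'],4),round(a['p'],2),proj(p,a['xyz'])) for a in r[:2]])
cv2.imwrite('pics/a.png',cv2.cvtColor(np.vstack([ims[0],ims[1]])[:, :],cv2.COLOR_RGB2BGR)[:768])
p={'img':ims[0]};save(p,'s');p={'img':ims[1]};save(p,'t')
E
```

```text
0.0 [ 0.1958 -0.5928  0.2436] [ 0.9873  0.1587 -0.     -0.0011]
scene slicer [(array([ 7.37e-01,  8.10e-03, -3.00e-04]), 0.98, array([255. , 267.8]))]
scene dial_axis [(array([0.5687, 0.1303, 0.0723]), 0.68, array([279.5, 209.8]))]
scene mark_0 [(array([0.5302, 0.1619, 0.0555]), 0.86, array([285.6, 201.3])), (array([0.597 , 0.0799, 0.0918]), 0.61, array([267.2, 216.7]))]
scene mark_10 [(array([0.5302, 0.1619, 0.0555]), 0.86, array([285.6, 201.3])), (array([0.597 , 0.0799, 0.0918]), 0.61, array([267.2, 216.7]))]
scene dial_centre [(array([0.5616, 0.1259, 0.0891]), 0.57, array([278., 206.]))]
scene wing_top [(array([0.5515, 0.1253, 0.1112]), 0.52, array([277.3, 200.5]))]
scene pointer_tip [(array([0.554 , 0.1687, 0.0807]), 0.8, array([289.2, 203.2]))]
scene gauge_edge [(array([0.6144, 0.0099, 0.3022]), 0.64, array([245.9, 193.5])), (array([0.5714, 0.1287, 0.075 ]), 0.42, array([279.2, 210.2]))]
top slicer []
top dial_axis [(array([0.5685, 0.1247, 0.075 ]), 0.78, array([236. , 191.7]))]
top mark_0 [(array([0.5278, 0.1571, 0.053 ]), 0.84, array([227.9, 202. ])), (array([0.5898, 0.0831, 0.0957]), 0.69, array([246.5, 186.1]))]
top mark_10 [(array([0.5278, 0.1571, 0.053 ]), 0.84, array([227.9, 202. ])), (array([0.5898, 0.0831, 0.0957]), 0.69, array([246.5, 186.1]))]
top dial_centre [(array([0.392 , 0.4818, 0.0177]), 0.71, array([148. , 234.7])), (array([ 0.4539, -0.0605,  0.0021]), 0.18, array([280.8, 221. ]))]
top wing_top [(array([0.5544, 0.1287, 0.1117]), 0.78, array([234.6, 194.7])), (array([0.5684, 0.1271, 0.0765]), 0.54, array([235.4, 191.7]))]
top pointer_tip [(array([0.5548, 0.1682, 0.0869]), 0.74, array([224.8, 194.8])), (array([0.5259, 0.1545, 0.0539]), 0.54, array([228.6, 202.5]))]
top gauge_edge [(array([0.6082, 0.0103, 0.2954]), 0.67, array([267.1, 176.6])), (array([0.5557, 0.1279, 0.1104]), 0.34, array([234.8, 194.4]))]
```

View pics/s.png

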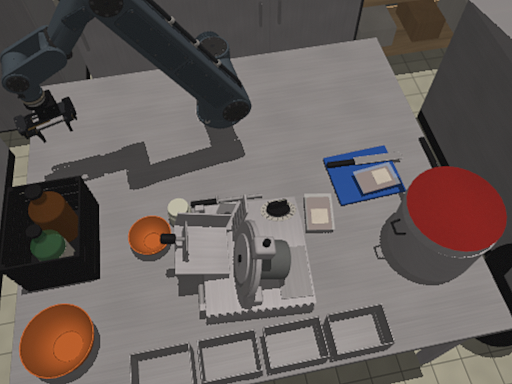

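View pics/t.png

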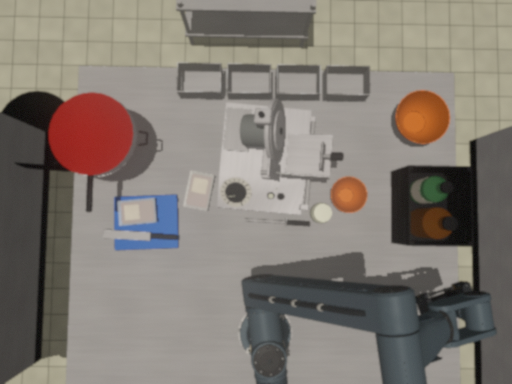

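The views show the dial at (279,208) in scene and (236,192) in top, with the pointer facing left, which matches roughly mark 2. The tub and hone lie in front of the slicer, and the path at z≈0.25 clears them.

```bash
cat >> h.py <<'E'
import json
try: C=json.load(open('c.json'))
except Exception: C=dict(ax=[0.5686,0.1275,0.0735],yaw=-7.6)
def panel():
    z=R.from_euler('z',C['yaw'],degrees=True)*R.from_euler('y',-25,degrees=True)
    return z  # columns: x upslope,y left,z out
def target(out,ydeg,off=(0,0)):
    # TCP 'out' m from panel on the axis, tool y at ydeg left of up-slope
    P=panel().as_matrix(); a=np.radians(ydeg)
    y=P@[np.cos(a),np.sin(a),0]; z=-P[:,2]; x=np.cross(y,z)
    return np.array(C['ax'])+P@[off[0],off[1],out], R.from_matrix(np.c_[x,y,z])
def rel(pos,rot,o=None):
    o=o or robot.get_obs(); r0=R.from_quat(o['tool_rot'])
    return np.r_[r0.inv().apply(pos-o['position'])*1e3,(r0.inv()*rot).as_rotvec(degrees=True)].round(1)
E
python3 - <<'E'
from h import *
print(panel().as_matrix().round(3))
t=target(.14,20); print(t[0],rel(*t)); 
E
```

```text
[[ 0.898  0.132 -0.419]
 [-0.12   0.991  0.056]
 [ 0.423  0.     0.906]]
[0.50995319 0.13532516 0.20038309] [ 526.6 -593.7   44.2  -25.4   10.3  -82.7]
```

move_arm(series="527 -594 44 -25 10 -83; 527 -594 44 -25 10 -83; 527 -594 44 -25 10 -83; 527 -594 44 -25 10 -83; 527 -594 44 -25 10 -83; 527 -594 44 -25 10 -83; 527 -594 44 -25 10 -83; 527 -594 44 -25 10 -83", jaw=1)

```text
time: 1.57
position: [0.3279, -0.2859, 0.2264]
tool_rot: [0.792, 0.592, 0.076, 0.128]
ft_force: [1.5, -0.8, -0.5]
grip_width: 0.0869
grip_force: 0.0
```

```bash
python3 - <<'E'
from h import *
o=robot.get_obs();print(o['time'],o['position'],o['q']);print(rel(*target(.14,20)))
E
```

```text
1.5667 [ 0.32794941 -0.285933    0.22642353] [-1.10805004  0.22314874  2.0968911   0.33912489  0.62034528 -1.07693521]
[456.4  46.8  27.   -8.9   3.5 -27.9]
```

move_arm(series="456 47 27 -9 3.5 -28; 456 47 27 -9 3.5 -28; 456 47 27 -9 3.5 -28; 456 47 27 -9 3.5 -28; 456 47 27 -9 3.5 -28; 456 47 27 -9 3.5 -28; 456 47 27 -9 3.5 -28; 456 47 27 -9 3.5 -28")

```text
time: 2.23
position: [0.447, -0.0161, 0.2095]
tool_rot: [0.613, 0.76, 0.112, 0.184]
ft_force: [-0.1, -0.8, 0.2]
grip_width: 0.0868
grip_force: 0.0
```

```bash
python3 - <<'E'
from h import *
o=robot.get_obs();print(o['time'],o['position'],o['q']);print(rel(*target(.14,20)))
E
```

```text
2.2333 [ 0.44699707 -0.01605006  0.20954004] [-0.34556799  0.25930817  2.19946992  0.33899755  0.2718464  -0.86759989]
[ 1.372e+02  8.630e+01  2.620e+01 -1.000e-01 -1.000e-01 -1.000e-01]
```

move_arm(series="137 86 26 0 0 0; 137 86 26 0 0 0; 137 86 26 0 0 0; 137 86 26 0 0 0; 137 86 26 0 0 0; 137 86 26 0 0 0; 137 86 26 0 0 0")

```text
time: 2.82
position: [0.5118, 0.1365, 0.2009]
tool_rot: [0.611, 0.761, 0.114, 0.185]
ft_force: [0.5, -0.8, -1.2]
grip_width: 0.0866
grip_force: 0.0
```

```bash
python3 - <<'E'
from h import *
p=robot.camera('wrist'); save(p,'w1')
o=robot.get_obs();print(o['time'],o['position'],o['q']);print(rel(*target(.14,20)))
ax=np.array(C['ax']);P=panel().as_matrix()
print('pred ax,m0,m10',proj(p,ax),proj(p,target(0,150)[0]+.0535*P@[np.cos(np.radians(150)),np.sin(np.radians(150)),0]),proj(p,ax+.0535*P@[np.cos(np.radians(50)),-np.sin(np.radians(50)),0]))
for t in ['dial_axis','mark_0','mark_10','dial_centre','wing_top','pointer_tip']:
    r=robot.tip_of(p,t); print(t,[(np.round(a['xyz'],4),round(a['p'],2),proj(p,a['xyz'])) for a in r[:2]])
E
```

```text
2.8667 [0.51016828 0.13497519 0.20040636] [ 0.09871773  0.37987539  2.00317152 -0.28393272  0.34644089  0.12922622]
[ 0.4 -0.1 -0.1 -0.  -0.1  0. ]
pred ax,m0,m10 [248.9 183. ] [212.6 141.3] [266.7 230.1]
dial_axis [(array([0.5678, 0.1277, 0.0781]), 0.67, array([250.1, 184.5]))]
mark_0 [(array([0.5292, 0.1546, 0.053 ]), 0.72, array([210.1, 145.9])), (array([0.5957, 0.0832, 0.0905]), 0.58, array([269.3, 230.9]))]
mark_10 [(array([0.5292, 0.1546, 0.053 ]), 0.72, array([210.1, 145.9])), (array([0.5957, 0.0832, 0.0905]), 0.58, array([269.3, 230.9]))]
dial_centre [(array([0.5559, 0.1291, 0.0848]), 0.89, array([241.9, 184.9]))]
wing_top [(array([0.5539, 0.1275, 0.1093]), 0.76, array([249.9, 197.1]))]
pointer_tip [(array([0.5602, 0.1697, 0.0841]), 0.94, array([255.7, 143.2]))]
```

View pics/w1.png

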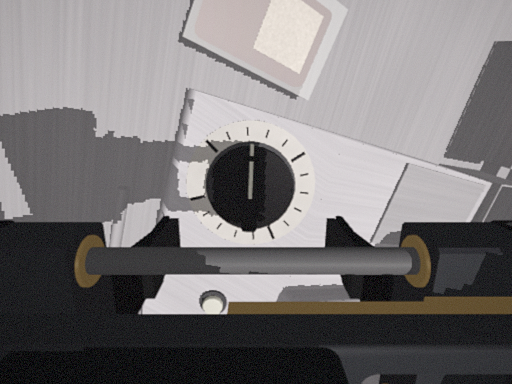

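Wrist view: the scale centre is at about (249,183). Long marks are near (211,146)=0, (298,157)=5, (270,231)=10 and (197,198)=15, and the pointer line runs up to (251,145). I'll refine these on a crop.

```bash
python3 - <<'E'
import cv2
i=cv2.imread('pics/w1.png')[115:250,180:325]
cv2.imwrite('pics/w1c.png',cv2.resize(i,None,fx=4,fy=4,interpolation=cv2.INTER_CUBIC))
E
```

```text
(no output)
```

View pics/w1c.png

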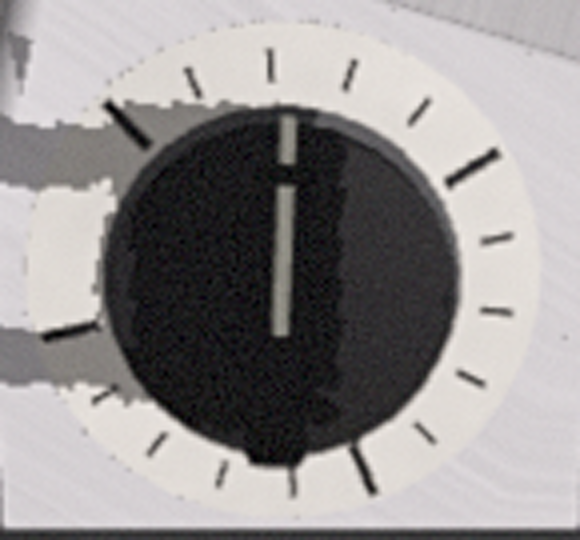

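```bash
cat > fit.py <<'E'
from h import *
from scipy.optimize import least_squares
def marks():
    return np.radians(150-20*np.arange(16))
def fit(p,M,ptr,fixyaw=False):
    """M: {mark:(u,v)}, ptr: list of (radius,out,(u,v)) on pointer line"""
    def pts(v,s):
        C['ax']=list(v[:3]);C['yaw']=v[3];P=panel().as_matrix();return np.array(v[:3])+P@s
    def res(v):
        r=[]
        for k,uv in M.items():
            a=marks()[k]; r+=list(proj2(p,pts(v,.0535*np.array([np.cos(a),np.sin(a),0])))-uv)
        for rad,out,uv in ptr:
            a=np.radians(150)-v[4]; r+=list(proj2(p,pts(v,np.array([rad*np.cos(a),rad*np.sin(a),out])))-uv)
        return np.r_[r,(v[:3]-v0[:3])/.003]
    v0=np.r_[C['ax'],C['yaw'],0.7]
    s=least_squares(res,v0,x_scale=[.01,.01,.01,1,.1]); C['ax']=list(s.x[:3]);C['yaw']=s.x[3]
    json.dump(C,open('c.json','w')); print('fit',s.x.round(4),'rms px',np.sqrt(np.mean(s.fun[:-3]**2)));return s.x
def proj2(p,X):
    c=p['world_to_cam']@np.r_[X,1]; u=p['mtx']@c[:3]; return u[:2]/u[2]
E
python3 - <<'E'
import pickle
from fit import *
p=robot.camera('wrist')
f=lambda x,y:np.array([180+x/4-.375,115+y/4-.375])
M={0:f(127,125),5:f(473,168),10:f(364,470),15:f(70,332),1:f(194,83),2:f(269,65),3:f(350,75),4:f(421,112),6:f(497,239),7:f(496,311),8:f(471,379),9:f(426,434),11:f(293,482),12:f(223,473),13:f(156,444)}
x=fit(p,M,[(.043,.014,f(288,115)),(.033,.038,f(285,187)),(0,.038,f(281,335))])
yd=150-np.degrees(x[4])-90; print('tool y deg',yd, 'dial deg',np.degrees(x[4]))
print(rel(*target(.08,yd)),rel(*target(.041,yd)),robot.get_obs()['q'])
E
```

```text
fit [ 0.5654  0.1204  0.0753 -4.782   0.7842] rms px 0.32931680284303166
tool y deg 15.068797982756593 dial deg 44.93120201724341
[-5.  -2.2 57.5 -0.6  1.1  2.1] [-4.2 -1.8 96.5 -0.6  1.1  2.1] [ 0.09291576  0.37825486  2.00671587 -0.28388316  0.34634172  0.12962365]
```

```bash
python3 - <<'E'
from fit import *
p=robot.camera('wrist')
cam=np.linalg.inv(p['world_to_cam']); print('cam',cam[:3,3],'fwd',cam[:3,2])
f=lambda x,y:np.array([180+x/4-.375,115+y/4-.375])
M={0:f(127,125),5:f(473,168),10:f(364,470),15:f(70,332),1:f(194,83),2:f(269,65),3:f(350,75),4:f(421,112),6:f(497,239),7:f(496,311),8:f(471,379),9:f(426,434),11:f(293,482),12:f(223,473),13:f(156,444)}
base=[0.5686,0.1275,0.0735]
for nm,pt in [('all',[(.043,.014,f(288,115)),(.033,.038,f(285,187)),(0,.038,f(281,335))]),('none',[(.043,.014,f(288,115))]),('skirt+centre',[(.043,.014,f(288,115)),(0,.038,f(281,335))])]:
    C['ax']=base;C['yaw']=-7.6;print(nm);x=fit(p,M,pt)
    for t in ['wing_top','dial_centre','pointer_tip']:
        pass
    P=panel().as_matrix();a=np.radians(150)-x[4]
    print('wing top',x[:3]+P@[0,0,.038],'tip',x[:3]+P@[.043*np.cos(a),.043*np.sin(a),.014])
for n in ['scene','top','wrist']:
    p=robot.camera(n)
    for t in ['wing_top','dial_axis','mark_0','mark_10']:
        r=robot.tip_of(p,t); print(n,t,[(np.round(a['xyz'],4),round(a['p'],2)) for a in r[:2]])
E
```

```text
cam [0.43775592 0.21090256 0.31833582] fwd [ 0.44851453 -0.31590429 -0.83608564]
all
fit [ 0.5656  0.1204  0.0754 -4.7823  0.784 ] rms px 0.3286601930699776
wing top [0.54961003 0.12178538 0.10982751] tip [0.55307708 0.16316013 0.08334902]
none
fit [ 0.5655  0.1205  0.0754 -4.8205  0.7834] rms px 0.3106952990794395
wing top [0.54953372 0.12187754 0.10988219] tip [0.5530017  0.16324443 0.08339155]
skirt+centre
fit [ 0.5656  0.1205  0.0754 -4.8201  0.7827] rms px 0.30932820410484463
wing top [0.5495653  0.12187432 0.10988136] tip [0.55300912 0.16323624 0.08337982]
scene wing_top [(array([0.5539, 0.1237, 0.1074]), 0.79)]
scene dial_axis [(array([0.5699, 0.1306, 0.0759]), 0.89)]
scene mark_0 [(array([0.5962, 0.0785, 0.0907]), 0.88), (array([0.5321, 0.1582, 0.0572]), 0.74)]
scene mark_10 [(array([0.5962, 0.0785, 0.0907]), 0.88), (array([0.5321, 0.1582, 0.0572]), 0.74)]
top wing_top [(array([ 0.5673, -0.3277, -0.0011]), 0.52), (array([0.5561, 0.1269, 0.1139]), 0.46)]
top dial_axis [(array([0.5682, 0.1246, 0.0764]), 0.78)]
top mark_0 [(array([0.5932, 0.0801, 0.0959]), 0.8), (array([0.5274, 0.1576, 0.0556]), 0.59)]
top mark_10 [(array([0.5932, 0.0801, 0.0959]), 0.8), (array([0.5274, 0.1576, 0.0556]), 0.59)]
wrist wing_top [(array([0.5548, 0.1271, 0.1117]), 0.98), (array([0.5596, 0.129 , 0.0867]), 0.26)]
wrist dial_axis [(array([0.5671, 0.1278, 0.076 ]), 0.64)]
wrist mark_0 [(array([0.5961, 0.0835, 0.0924]), 0.64)]
wrist mark_10 [(array([0.5961, 0.0835, 0.0924]), 0.64)]
```

The fit mixed pixels from w1 with a later camera pose, because the arm was still settling. I'll redo it with the pixel shift between the two images taken into account.

```bash
python3 - <<'E'
from fit import *
p=robot.camera('wrist'); save(p,'w2')
a=cv2.imread('pics/w1.png',0)[110:215,175:325]; b=p['img']; b=cv2.cvtColor(b,cv2.COLOR_RGB2GRAY)
W=np.eye(2,3,dtype=np.float32); T=cv2.imread('pics/w1.png',0)
cc,W=cv2.findTransformECC(T[100:215,160:340],b[100:215,160:340],W,cv2.MOTION_EUCLIDEAN,(3,200,1e-6),None,5)
print(cc,W)
def f(x,y):
    u=np.array([20+x/4-.375,15+y/4-.375,1]); return W@u+[160,100]
M={0:f(127,125),5:f(473,168),10:f(364,470),15:f(70,332),1:f(194,83),2:f(269,65),3:f(350,75),4:f(421,112),6:f(497,239),7:f(496,311),8:f(471,379),9:f(426,434),11:f(293,482),12:f(223,473),13:f(156,444)}
for base in ([0.5686,0.1275,0.0755],):
    C['ax']=base;C['yaw']=-7.6
    x=fit(p,M,[(.043,.014,f(288,115)),(0,.038,f(281,335))])
P=panel().as_matrix();a=np.radians(150)-x[4]
print('wing top',x[:3]+P@[0,0,.038],'tip',x[:3]+P@[.043*np.cos(a),.043*np.sin(a),.014])
yd=150-np.degrees(x[4])-90; print(yd,rel(*target(.08,yd)),rel(*target(.04,yd)))
E
```

```text
0.9872031845302633 [[ 0.99987566  0.01577041  3.0952184 ]
 [-0.01577041  0.99987566 -1.1827393 ]]
fit [ 0.5695  0.1251  0.0763 -3.5209  0.7816] rms px 0.3021661601454716
wing top [0.55347019 0.12610197 0.11074676] tip [0.55593084 0.16752095 0.08422482]
15.219294518942377 [-3.1  2.1 57.9 -0.7  1.6  0.9] [-2.   2.6 97.9 -0.7  1.6  0.9]
```

move_arm(series="-3 2 58 -0.7 1.6 0.9; -3 2 58 -0.7 1.6 0.9; -2 2.5 80 -0.7 1.6 0.9; -2 2.5 90 -0.7 1.6 0.9; -2 2.5 98 -0.7 1.6 0.9; -2 2.5 98 -0.7 1.6 0.9; -2 2.5 98 -0.7 1.6 0.9", jaw=0.5, newtons=30)

```text
time: 4.65
position: [0.5525, 0.126, 0.112]
tool_rot: [0.617, 0.757, 0.126, 0.176]
ft_force: [-1.0, 0.8, 0.5]
grip_width: 0.0492
grip_force: 0.0
```

```bash
python3 - <<'E'
from h import *
p=robot.camera('wrist'); save(p,'w3')
o=robot.get_obs();print(o['time'],o['q'].round(3),o['ft_force'],o['grip_width']);print(rel(*target(.038,15.2)))
print(proj(p,target(.038,0)[0]))
E
```

```text
4.7 [ 0.052  0.592  1.99  -0.367  0.134  0.201] [ 0.04926718  0.35020545 -0.78276493] 0.047007562981005904
[ 0.   0.1  2.   0.   0.  -0. ]
[251.5 246.8]
```

View pics/w3.png

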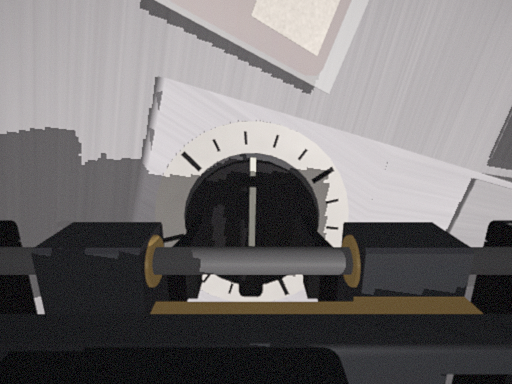

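The wing is centred between the fingers: its line runs up x≈252, and the jaws stand symmetrically at 155 and 350. Closing now.

move_arm(series="0 0 2 0 0 0; 0 0 2 0 0 0; 0 0 2 0 0 0; 0 0 2 0 0 0; 0 0 2 0 0 0; 0 0 2 0 0 0", jaw=0, newtons=30)

```text
time: 5.2
position: [0.5527, 0.1259, 0.1106]
tool_rot: [0.617, 0.757, 0.126, 0.176]
ft_force: [-0.9, 0.1, 0.4]
grip_width: 0.0137
grip_force: 30.0
```

move_arm(series="0 0 1.5 0 0 0; 0 0 3 0 0 0; 0 0 4 0 0 0; 0 0 4 0 0 0; 0 0 4 0 0 0")

```text
time: 5.62
position: [0.5538, 0.1258, 0.108]
tool_rot: [0.617, 0.757, 0.126, 0.176]
ft_force: [-7.8, 0.5, 13.2]
grip_width: 0.0135
grip_force: 30.0
```

```bash
python3 - <<'E'
from h import *
o=robot.get_obs();z=panel().as_matrix()[:,2];print(o['time'],o['q'].round(3),o['ft_force'],'axial',z@o['ft_force'],o['grip_width'],o['moment']);print(rel(*target(.034,15.2)))
E
```

```text
5.6167 [ 0.051  0.603  1.99  -0.395  0.125  0.229] [-7.75228551  0.54305833 13.24402811] axial 15.287333777216404 0.013520402041934158 [-0.22507662  0.34055902 -0.11649007]
[ 0.1  0.9  1.4 -0.   0.  -0. ]
```

move_arm(series="0 0 0 0 0 5; 0 0 0 0 0 11; 0 0 0 0 0 17; 0 0 0 0 0 23; 0 0 0 0 0 29; 0 0 0 0 0 35; 0 0 0 0 0 40; 0 0 0 0 0 40")

```text
time: 6.28
position: [0.5528, 0.1259, 0.1076]
tool_rot: [0.839, 0.499, 0.178, 0.122]
ft_force: [-9.0, 0.3, 12.5]
grip_width: 0.0143
grip_force: 30.0
```

```bash
python3 - <<'E'
from h import *
o=robot.get_obs();z=panel().as_matrix()[:,2];print(o['time'],o['q'].round(3),o['ft_force'],'axial',z@o['ft_force'],o['grip_width'],o['moment'],z@o['moment']);print(rel(*target(.034,15.2-40)))
E
```

```text
6.2833 [ 0.051  0.603  1.991 -0.394  0.126  0.93 ] [-9.00338278  0.3085317  12.47386283] axial 15.110978554042168 0.014266391098323441 [ 0.00568289  0.6531439  -0.0976572 ] -0.07395276837191832
[ 1.   1.7  1.5 -0.1  0.1 -0.2]
```

Going well. I'll turn another 55° before regrasping.

move_arm(series="0 0 0 0 0 6; 0 0 0 0 0 13; 0 0 0 0 0 20; 0 0 0 0 0 27; 0 0 0 0 0 34; 0 0 0 0 0 41; 0 0 0 0 0 48; 0 0 0 0 0 55")

```text
time: 6.95
position: [0.5519, 0.1271, 0.1073]
tool_rot: [0.975, 0.055, 0.214, 0.025]
ft_force: [-10.1, 7.1, 11.0]
grip_width: 0.0138
grip_force: 30.0
```

move_arm(series="0 0 0 0 0 0; 0 0 0 0 0 0")

```text
time: 7.12
position: [0.5519, 0.1271, 0.1073]
tool_rot: [0.975, 0.057, 0.214, 0.026]
ft_force: [-10.7, 6.7, 11.9]
grip_width: 0.0137
grip_force: 30.0
```

```bash
python3 - <<'E'
from h import *
o=robot.get_obs();z=panel().as_matrix()[:,2];print(o['time'],o['q'].round(3),o['ft_force'],'axial',z@o['ft_force'],o['grip_width'],o['moment'],z@o['moment']);print(rel(*target(.034,15.2-95)))
p=robot.camera('wrist'); save(p,'w4')
E
```

```text
7.1167 [ 0.053  0.603  1.992 -0.393  0.125  1.887] [-10.67429729   6.67928245  11.94079678] axial 15.498030903903915 0.01365667468965738 [1.00121206 0.87980989 0.34691518] -0.0850850593193884
[ 2.7  1.4  1.5 -0.1  0.1  0. ]
```

View pics/w4.png

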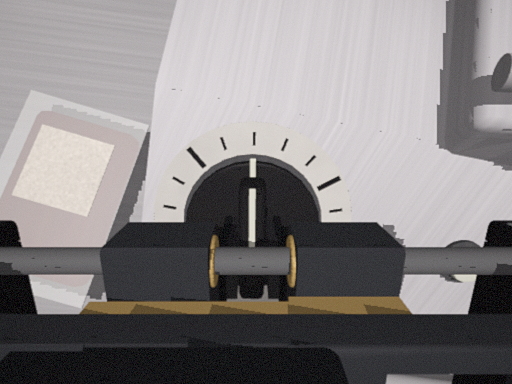

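Pointer at (252,157) is in line with mark 7 at (254,139), with mark 5 at (196,157) and mark 10 at (329,183). That is as expected, and 60° remains. Joint 6 would end past its range, so I'll release, back off and regrasp half a turn round.

move_arm(series="0 0 -4 0 0 0; 0 0 -4 0 0 0")

```text
time: 7.33
position: [0.5507, 0.1273, 0.1097]
tool_rot: [0.975, 0.057, 0.213, 0.025]
ft_force: [-4.5, 8.5, -1.1]
grip_width: 0.0136
grip_force: 30.0
```

move_arm(series="0 0 0 0 0 0; 0 0 0 0 0 0; 0 0 0 0 0 0; 0 0 0 0 0 0; 0 0 -15 0 0 0; 0 0 -50 0 0 0; 0 0 -50 0 0 0; 0 0 -50 0 0 0", jaw=0.5)

```text
time: 8.0
position: [0.533, 0.1273, 0.1577]
tool_rot: [0.974, 0.057, 0.217, 0.026]
ft_force: [0.3, 0.1, -0.8]
grip_width: 0.0427
grip_force: 0.0
```

move_arm(series="0 0 0 0 0 -7; 0 0 0 0 0 -14; 0 0 0 0 0 -21; 0 0 0 0 0 -28; 0 0 0 0 0 -35; 0 0 0 0 0 -42; 0 0 0 0 0 -49; 0 0 0 0 0 -56")

```text
time: 8.67
position: [0.5327, 0.127, 0.1551]
tool_rot: [0.833, 0.51, 0.177, 0.124]
ft_force: [-0.7, 1.5, 0.1]
grip_width: 0.0437
grip_force: 0.0
```

move_arm(series="0 0 0 0 0 -7; 0 0 0 0 0 -14; 0 0 0 0 0 -21; 0 0 0 0 0 -28; 0 0 0 0 0 -35; 0 0 0 0 0 -42; 0 0 0 0 0 -49; 0 0 0 0 0 -56")

```text
time: 9.33
position: [0.5327, 0.127, 0.1551]
tool_rot: [0.496, 0.841, 0.098, 0.193]
ft_force: [0.0, -0.0, 0.4]
grip_width: 0.0433
grip_force: 0.0
```

move_arm(series="0 0 0 0 0 -7; 0 0 0 0 0 -14; 0 0 0 0 0 -21; 0 0 0 0 0 -28; 0 0 0 0 0 -35; 0 0 0 0 0 -42; 0 0 0 0 0 -49; 0 0 0 0 0 -56")

```text
time: 10.0
position: [0.5327, 0.127, 0.1551]
tool_rot: [0.043, 0.975, -0.004, 0.216]
ft_force: [-1.4, -0.0, -0.5]
grip_width: 0.0435
grip_force: 0.0
```

move_arm(series="0 0 0 0 0 -6; 0 0 0 0 0 -12; 0 0 0 0 0 -12; 0 0 0 0 0 -12; 0 0 0 0 0 -12; 0 0 0 0 0 -12")

```text
time: 10.5
position: [0.5324, 0.1272, 0.1557]
tool_rot: [-0.056, 0.975, -0.026, 0.215]
ft_force: [-0.2, 1.1, -0.8]
grip_width: 0.0435
grip_force: 0.0
```

```bash
python3 - <<'E'
from h import *
p=robot.camera('wrist'); save(p,'w5')
o=robot.get_obs();print(o['time'],o['q'].round(3),o['ft_force'],o['grip_width']);print(rel(*target(.085,15.2-95-180)),rel(*target(.038,15.2-95-180)))
E
```

```text
10.55 [ 0.057  0.486  2.009 -0.233  0.219 -1.413] [ 0.35933469 -0.51723196 -0.46163798] 0.0432536144251485
[-0.1  0.1  2.7 -0.   0.  -0.1] [-0.1  0.1 49.7 -0.   0.  -0.1]
```

View pics/w5.png

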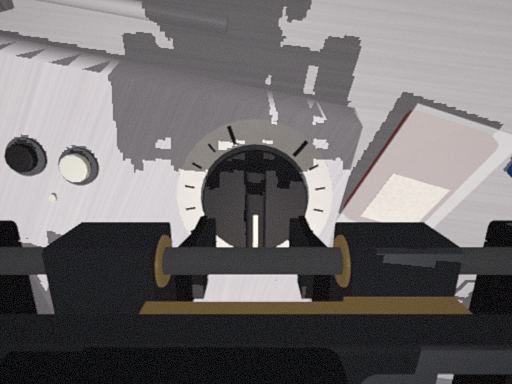

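move_arm(series="0 1 25 0 0 0; 0 1 40 0 0 0; 0 1 50 0 0 0; 0 1 50 0 0 0; 0 1 50 0 0 0; 0 1 50 0 0 0")

```text
time: 11.05
position: [0.5531, 0.127, 0.1108]
tool_rot: [-0.057, 0.975, -0.026, 0.215]
ft_force: [-0.7, -0.2, -0.1]
grip_width: 0.0439
grip_force: 0.0
```

move_arm(series="0 0 0 0 0 0; 0 0 0 0 0 0; 0 0 0 0 0 0; 0 0 0 0 0 0; 0 0 0 0 0 0; 0 0 0 0 0 0", jaw=0, newtons=30)

```text
time: 11.55
position: [0.5533, 0.1278, 0.1107]
tool_rot: [-0.057, 0.974, -0.025, 0.216]
ft_force: [-0.3, 5.0, 0.2]
grip_width: 0.0138
grip_force: 30.1
```

move_arm(series="0 0 2 0 0 0; 0 0 4 0 0 0; 0 0 4 0 0 0; 0 0 4 0 0 0")

```text
time: 11.88
position: [0.5544, 0.1276, 0.1082]
tool_rot: [-0.057, 0.974, -0.026, 0.216]
ft_force: [-7.1, 2.8, 13.7]
grip_width: 0.0138
grip_force: 30.0
```

```bash
python3 - <<'E'
from h import *
o=robot.get_obs();z=panel().as_matrix()[:,2];print(o['time'],o['q'].round(3),o['ft_force'],'axial',z@o['ft_force'],o['grip_width'],o['moment'],z@o['moment']);print(rel(*target(.034,15.2-95-180)))
E
```

```text
11.8833 [ 0.054  0.603  1.988 -0.4    0.124 -1.247] [-7.13828825  2.80166162 13.6750618 ] axial 15.477606713835561 0.013762761719542443 [0.48374506 0.24036283 0.06711005] -0.13699280225318866
[ 0.  -1.6  1.4  0.   0.1  0. ]
```

Pressed in at 15.5 N. Now I'll turn 60°.

move_arm(series="0 0 0 0 0 6; 0 0 0 0 0 13; 0 0 0 0 0 20; 0 0 0 0 0 27; 0 0 0 0 0 34; 0 0 0 0 0 40; 0 0 0 0 0 45; 0 0 0 0 0 50")

```text
time: 12.55
position: [0.5541, 0.1269, 0.1083]
tool_rot: [0.362, 0.907, 0.068, 0.206]
ft_force: [-7.6, -1.7, 13.4]
grip_width: 0.0139
grip_force: 30.0
```

move_arm(series="0 0 0 0 0 5; 0 0 0 0 0 10; 0 0 0 0 0 10; 0 0 0 0 0 10; 0 0 0 0 0 10")

```text
time: 12.97
position: [0.554, 0.1268, 0.1082]
tool_rot: [0.438, 0.872, 0.085, 0.199]
ft_force: [-7.3, -0.4, 13.4]
grip_width: 0.0139
grip_force: 30.1
```

```bash
python3 - <<'E'
from h import *
o=robot.get_obs();z=panel().as_matrix()[:,2];print(o['time'],o['q'].round(3),o['ft_force'],'axial',z@o['ft_force'],o['grip_width'],z@o['moment']);print(rel(*target(.034,15.2-155.2-180)))
p=robot.camera('wrist'); save(p,'w6')
E
```

```text
12.9667 [ 0.053  0.603  1.989 -0.401  0.126 -0.199] [-7.26564253 -0.38019847 13.40492485] axial 15.203917281449577 0.013941086782511226 -0.10965913263355538
[-0.9  0.   1.5  0.   0.   0.2]
```

move_arm(series="0 0 -2 0 0 0; 0 0 -4 0 0 0; 0 0 -4 0 0 0; 0 0 -4 0 0 0")

```text
time: 13.35
position: [0.553, 0.1269, 0.1106]
tool_rot: [0.438, 0.872, 0.085, 0.199]
ft_force: [-2.5, -0.3, 3.1]
grip_width: 0.0136
grip_force: 30.1
```

move_arm(series="0 0 0 0 0 0; 0 0 0 0 0 0; 0 0 0 0 0 0; 0 0 0 0 0 0; 0 0 -20 0 0 0; 0 0 -60 0 0 0; 0 0 -100 0 0 0; 0 0 -100 0 0 0", jaw=0.5)

```text
time: 14.02
position: [0.5109, 0.1304, 0.2066]
tool_rot: [0.437, 0.872, 0.087, 0.203]
ft_force: [-0.1, 0.3, 0.3]
grip_width: 0.0434
grip_force: 0.0
```

move_arm(series="0 0 0 0 0 0; 0 0 0 0 0 0; 0 0 0 0 0 0; 0 0 0 0 0 0; 0 0 0 0 0 0", jaw=1)

```text
time: 14.43
position: [0.511, 0.1294, 0.1997]
tool_rot: [0.438, 0.873, 0.084, 0.198]
ft_force: [0.1, -0.9, -0.6]
grip_width: 0.0691
grip_force: 0.0
```

```bash
python3 - <<'E'
from h import *
p=robot.camera('wrist'); save(p,'w7')
o=robot.get_obs();print(o['time'],o['q'].round(3),o['ft_force'],o['grip_width'])
ax=target(0,0)[0]; c=proj(p,ax); print(c)
i=cv2.imread('pics/w7.png');u,v=map(int,c);x0,y0=u-75,v-75; print(x0,y0,p['shot'])
cv2.imwrite('pics/w7c.png',cv2.resize(i[y0:y0+150,x0:x0+150],None,fx=4,fy=4,interpolation=cv2.INTER_CUBIC))
np.savez('w7.npz',m=p['mtx'],w=p['world_to_cam'])
E
```

```text
14.4833 [ 0.065  0.376  2.014 -0.169  0.325 -0.426] [-0.10720845  0.55148324 -0.74599314] 0.07310088452523242
[252.3 183.9]
177 108 14
```

View pics/w7c.png

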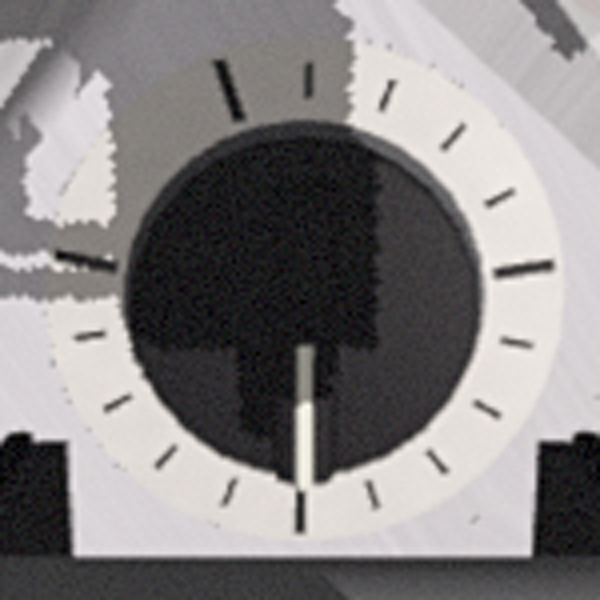

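```bash
python3 - <<'E'
from fit import *
d=np.load('w7.npz');p=dict(mtx=d['m'],world_to_cam=d['w'])
f=lambda x,y:np.array([177+x/4-.375,108+y/4-.375])
M={0:f(229,90),1:f(308,80),2:f(387,95),3:f(453,136),4:f(498,197),5:f(525,269),6:f(517,343),7:f(488,410),8:f(438,461),9:f(373,494),10:f(300,511),11:f(230,492),12:f(166,457),13:f(118,403),14:f(90,335),15:f(85,262)}
for pt in ([(0,.038,f(305,347)),(.033,.038,f(304,475))],[(.033,.038,f(304,478))]):
    x=fit(p,M,pt); 
E
```

```text
fit [ 0.5696  0.1259  0.0758 -4.4166  3.4799] rms px 0.7214257355594164
fit [ 0.5695  0.1259  0.0759 -4.4067  3.4799] rms px 0.6367156192937514
```

The picture puts the dial at 3.48 rad, on the 10 mm mark, and the arm stands clear. Handing in.

```bash
python3 -c "
from rig import robot
print(robot.hand_in())"
```

```text
the job is handed in; nothing more can be done
None
```

I turned the dial clockwise to the 10 mm mark and let it come out again; the last wrist picture puts it at about 3.48 rad (target 3.491), and the job is handed in with the arm clear, though no verdict came back.

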